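# Clamp a pipe in the welding fixture

### The job

Get the flanged pipe ready for welding: lay it in the V-cradle of the holding fixture with its flanges outside the two V-blocks and let go of it, then swing the hinged strap over it and press the strap's end down until the spring catch has snapped over it. Finally screw the strap's black hand knob down clockwise until it is tight against its stop, and leave the other things on the bench where they are.

Things in the scene. Friction and masses are not known exactly. Their poses are not given: they have to be found in the camera images.
- pipe: loose cast aluminium pipe, 128 mm long, 40 mm in diameter, with two 60 x 60 x 10 mm square flanges centred 58 mm either side of the middle (106 mm of bare pipe between them); lies level on its flanges. Origin at the middle of its axis (30 mm above the bench at the start); x runs along the pipe; both ends are alike. 0.25 to 0.5 kg
- fixture: dark steel holding fixture fixed to the bench; base plate 130 x 310 x 12 mm. Origin on the bench under the middle of the cradle; x runs along the cradle's axis, z up, the strap's hinge is at +y and the spring catch at -y. The hinge cheeks (y = 103 to 137 mm) are 118 mm high; the catch (y = -78 to -121 mm) is 112 mm high
- cradle (a point): middle of the cradle, where the middle of the pipe's axis belongs, 60 mm above the bench; x along the cradle. Two open V-blocks 16 mm thick, centred 36 mm either side along x (56 mm gap between them), hold the bare pipe; each V is 52 mm wide at its mouth, level with this point. The pipe's flanges hang outside them with 9 mm of play each way
- catch (a point): on the upper slope of the spring catch: an upright steel pawl at the fixture's -y side, its top at 112 mm, with a sloping nose. The strap's end pushes it aside (to -y) on its way down, then it snaps back over the cross bar on the strap's end. Axes as the fixture's
- strap (a joint): angle of the strap on its stiff hinge, rad: 0 closed (level, over the pipe), 1.57 upright, 2.15 leaning right back to +y. It stays where left. Below about 0.1 it meets the spring catch and needs 5 to 15 N at its end to press home; once caught it reads below 0.03. A steel bar 30 mm wide, 10 mm thick, reaching 200 mm from the hinge, its last 8 mm turned down to 34 mm below the bar's middle
- strap_hinge (a point): point on the strap's hinge axis, at y = 120, z = 103 mm of the fixture's frame; the axis runs along fixture x. The axes turn with the strap: -y runs along the strap to its free end, z is the normal of the face that is on top when closed
- strap_end (a point): point on the face that is on top when closed, 178 mm from the hinge axis, 22 mm short of the strap's end: a good place to push; fingers can bear on the strap from 150 to 200 mm
- knob_top (a point): centre of the top of the black star knob, 50 mm wide, 26 mm tall, on the strap 120 mm from the hinge. z points out along the screw, x turns with the knob. Backed right off its top is 46 mm above the strap; turning clockwise seen from above it sinks 4 mm per rad, to a hard stop after 2.7 rad, where the pad presses the pipe with some 14 N. Starts 0 to 0.35 rad in; turning takes 0.05 N m
- pad: black rubber pad, 26 mm in diameter and 8 mm thick, under the strap on the end of the clamp screw, springy by some millimetres. Origin at the centre of its underside; with the strap closed and the knob backed off it is 5 mm above the pipe
- wrench: bystander: open-ended steel wrench 190 mm long, lying flat; origin under its middle
- spray: bystander: standing can, 60 mm in diameter and 170 mm tall; origin under its centre
- casting: bystander: small aluminium casting, 110 x 66 x 55 mm; origin under its centre
There are look-alikes about, which are no part of the job. Leave any blue look-alike of the pipe alone.

How it is judged (in metres and radians):
On the way, in this order (a step that is already met when the one before it is completed fails the run):
1. the pipe lies seated in the cradle, flanges outside the V-blocks, and the fingers have let go of it (x of pipe in the frame of fixture between -0.012 and 0.012 m and y of pipe in the frame of fixture between -0.004 and 0.004 m and z of pipe in the frame of fixture between 0.056 and 0.064 m and angle between the x axis of pipe and the x axis of fixture, either way round below 0.08 rad and contact force between the fingers and pipe below 0.3 N), for 0.2 s.
2. the strap is down and held by the catch, with the pipe still seated (x of pipe in the frame of fixture between -0.012 and 0.012 m and y of pipe in the frame of fixture between -0.004 and 0.004 m and z of pipe in the frame of fixture between 0.056 and 0.064 m and angle between the x axis of pipe and the x axis of fixture, either way round below 0.08 rad and value of joint strap below 0.035 rad), for 0.2 s.
3. the clamp screw's pad presses on the pipe with at least 10 N (contact force between pad and pipe above 10 N), for 0.2 s.
At the end, for the whole second after the job is handed in: The pipe rests in the V-cradle (axis within 4 mm of the cradle's axis sideways and in height, within 12 mm of the middle lengthwise, aligned within 0.08 rad), the strap is closed and caught (below 0.035 rad) and the pad presses on the pipe with more than 10 N; the pipe is at rest (all of step 2 and contact force between pad and pipe above 10 N and linear speed of pipe below 0.02 m/s); the robot touches nothing.
It fails at once if the wrench, the can or the small casting is moved by more than 20 mm (distance of any of wrench, spray, casting from where it was at the start of the episode above 0.02 m).
It also fails if it takes over 72 s, if anything falls off the work surface, if the arm or the gripper's body presses on something with over 40 N, if the wrist force passes 120 N, or if a joint passes its speed limit or range.

### The arm

A 6-joint arm with a two-finger parallel gripper is mounted at the origin on the work surface. World frame = base frame: x ahead of the robot, y to its left, z up, the work surface at z = 0. Lengths are in mm, angles in rad, forces in N, time in s.
With the tool pointing down it reaches from about 275 to 750 mm from the base axis. Payload 10.2 kg.
Tool frame: the origin (TCP) lies between the finger pads; the fingertips stand 8 mm ahead of it and the grasp point (between the pads) lies 11 mm behind it; z points along the fingers, y is the line along which they close (so a half turn about z gives the same grasp; the last joint's range is limited). The gripper opens to 85 mm and grips with 20 to 120 N. Pads are 22 mm wide; open, the fingers measure 114 mm over their backs; the gripper's body (76 mm by 85 mm) begins 54 mm behind the grasp point. The pads swing forward as they close: fully open they stand 13 mm farther back than shut.
Start: joints at [-1.56, 0.313, 1.498, -0, 1.331, -0.223], TCP at [121.616, -510.726, 239.294] pointing down, gripper open.
Joint ranges: [-2.94, 2.94], [-0.97, 2.17], [0.19, 2.56], [-1.23, 4.37], [0.02, 3.11], [-2.88, 2.88]. Speed limits (rad/s): [2.39, 2.39, 3.01, 3.14, 3.14, 3.14].

### API

Orientations are given as a unit quaternion [w, x, y, z].
In Python, from rig import * gives the robot as it stands.
- The arm moves only by the shell command python3 -m handwheel 'ROWS' [FORCE]. ROWS is JSON, a list that holds one entry, the list of rows, each a list of 7 numbers: the shift along the world's x, y, z in mm, then the turn, a rotation vector about the world's x, y, z in degrees, then the opening, from -1 (shut) to 1 (fully open). A call has 1 to 8 rows; each row shifts and turns the commanded pose from where the row before left it; what a row does not reach is not made up. A row lasts 1/8 s, in which the tool goes at most 62.5 mm and 10.7 degrees, less where a joint would pass 70% of its speed; a pose out of reach is approached as far as the arm can. A call is refused whole if a number of a shift passes 62.5 or a number of a turn 10.7, either way. A call with a gripper value outside its range is refused whole. The fingers move at their own pace and stop on an object; FORCE is the grip in N (left out, the last holds). Time passes only in rows, so rows that do not move let the fingers close. It gives the time, the measured TCP pose, the force, the opening and the grip force at its end, in the units of the state.
- sense(): the state, without advancing time (a new reading comes with each control period).
- capture(name): name is "scene" or "side" or "wrist"; returns a dict with "image" (384x512x3 uint8, red, green, blue), "fx", "fy", "cx", "cy" (pixels), "rvec" (rotation vector, rad) and "tvec" (3), from world to camera coordinates, as OpenCV has them; the wrist camera has in their place "hand_eye" (4x4, takes a point from camera to tool coordinates, whose origin is the TCP and whose axes are the flange's). Camera axes: x right, y down, z forward; pixel columns grow to the right and rows downward; lengths in mm; the calibration is good to about 2 mm. The wrist camera is an equidistant fisheye: a pixel r from the principal point sees the ray r / f radians off the axis. A picture is of the moment at which its call begins: read the wrist's pose just before it. There is no depth.
- finish_job(): hands the job in; it is judged then, once.
The state is a dict: "time_s": time; "joints": joint angles; "dq": joint speeds; "tau": joint torques, N m; "eef_pos": TCP position; "ee_rot": TCP orientation; "force": force on the tool from outside, world axes, zero at the start; "wrist_torque": the same for the moment, N m; "grip_width": opening from 0.0 (shut) to 1.0 (fully open); "grip_force": force on a finger pad.
Only numpy, scipy, OpenCV 4.12 (cv2) and the standard library are available. Lean on these libraries where they do the work, as an engineer would, in place of code of your own. Each camera call takes 0.05 s, during which the arm holds its last target. There are 200 camera calls.

## Working session

There is one attempt and no reset: what is moved stays moved. The work goes in short steps, Python scripts to look and compute and a shell command to move; the robot and the scene stay as the last step left them, time stands still between calls to the robot, and variables do not carry over. Pictures are saved under pics/ and viewed, at most 10 in all, crops included, and the job is handed in when it is done.

```bash
ls; mkdir -p pics; python3 - <<'E'
from rig import *
import cv2,numpy as np
s=sense();print({k:np.round(v,3).tolist() for k,v in s.items()})
a={}
for n in("scene","side"):
    c=capture(n);a[n]=c
    cv2.imwrite(f"pics/{n}0.png",cv2.resize(c["image"][:,:,::-1],(800,600),interpolation=cv2.INTER_CUBIC))
    print(n,[c[k] for k in("fx","fy","cx","cy","rvec","tvec")])
s=sense();c=capture("wrist");print(c["hand_eye"],c["fx"],c["cx"],c["cy"])
cv2.imwrite("pics/wrist0.png",cv2.resize(c["image"][:,:,::-1],(800,600)))
import pickle;a["wrist"]=c;a["s"]=s;pickle.dump(a,open("v0.pkl","wb"))
E
```

```text
pics
{'time_s': 0.0, 'joints': [-1.56, 0.313, 1.498, 0.0, 1.331, -0.223], 'dq': [-0.0, 0.001, 0.0, -0.0, -0.002, 0.002], 'tau': [0.001, -41.227, -25.974, -0.0, 0.004, -0.0], 'eef_pos': [121.62, -510.459, 238.741], 'ee_rot': [-0.001, 0.993, 0.117, 0.0], 'force': [0.228, -0.48, -0.321], 'wrist_torque': [0.053, 0.019, 0.015], 'grip_force': 0.0, 'grip_width': 0.999}
scene [416.3638235136055, 416.3638235136055, 259.5368738087449, 194.25228184980796, array([ 0.87479009,  2.62385224, -0.93607118]), array([ 506.98194652, -133.51059727, 1294.44276531])]
side [375.3327897677831, 375.3327897677831, 257.4913613625309, 194.7712127551493, array([ 0.7574387 , -2.69827742,  0.94037496]), array([408.83054973, 365.83928558, 999.77274475])]
[[ 3.74923099e-05 -9.59740089e-01 -2.80889588e-01  7.06019072e+01]
 [ 9.99999997e-01  5.67121763e-05 -6.02964299e-05 -8.87185344e-01]
 [ 7.37987608e-05 -2.80889585e-01  9.59740087e-01 -1.34037422e+02]
 [ 0.00000000e+00  0.00000000e+00  0.00000000e+00  1.00000000e+00]] 297.3186396354542 254.67572442888374 192.8317478539242
```

View pics/scene0.png

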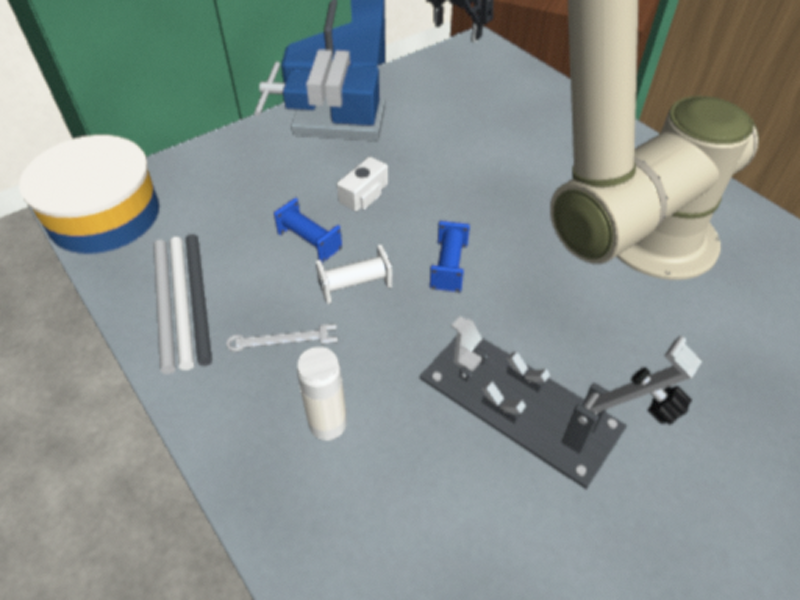

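View pics/side0.png

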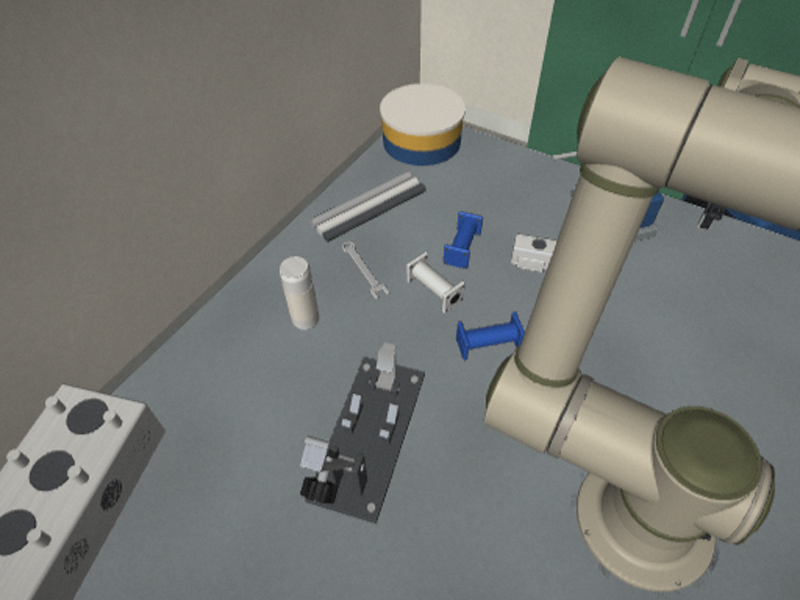

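Scene picture: white pipe at (355,273), blue look-alikes at (308,228) and (450,255). Casting is at (363,183), wrench at (285,338), can at (322,395), and the fixture runs from its catch (465,345) to its hinge (590,410), with the strap leaning back to (680,375). Side picture: pipe (436,280), blue (463,238) and (490,335), fixture catch (387,365), strap/knob (318,480). The white (bare aluminium) pipe is the one that fits; I'll confirm it in an enlarged crop.

```bash
python3 - <<'E'
import pickle,cv2,numpy as np
a=pickle.load(open("v0.pkl","rb"))
def crop(n,x,y,w,h,k):
    return cv2.resize(a[n]["image"][y:y+h,x:x+w,::-1],(w*k,h*k),interpolation=cv2.INTER_CUBIC)
# x4 crops
s1=crop("scene",195,150,66,50,6); s2=crop("side",250,155,66,50,6)
f1=crop("scene",262,195,200,125,2); 
f1=crop("scene",264,196,100,75,4); f2=crop("side",186,212,100,75,4)
o=np.zeros((600,800,3),np.uint8);o[:300,:396]=s1;o[:300,400:796]=s2;o[300:,:400]=f1;o[300:,400:]=f2
cv2.imwrite("pics/crop1.png",o)
g1=crop("scene",350,200,100,120,4);g2=crop("side",186,265,100,75,4)
o=np.zeros((480,800,3),np.uint8);o[:,:400]=g1;o[:300,400:]=g2;cv2.imwrite("pics/crop2.png",o)
E
cat > h.py <<'E'
import numpy as np,cv2,pickle
from scipy.optimize import least_squares
from scipy.spatial.transform import Rotation as R
a=pickle.load(open("v0.pkl","rb"))
def cam(n):
    c=a[n];return np.array([[c["fx"],0,c["cx"]],[0,c["fy"],c["cy"]],[0,0,1]]),np.array(c["rvec"]),np.array(c["tvec"])
def proj(n,P):
    K,r,t=cam(n);return cv2.projectPoints(np.atleast_2d(P).astype(float),r,t,K,None)[0][:,0]
def tri(p,q):
    M=[]
    for n in("scene","side"):
        K,r,t=cam(n);M.append(K@np.c_[cv2.Rodrigues(r)[0],t])
    X=cv2.triangulatePoints(M[0],M[1],np.array(p,float).reshape(2,1),np.array(q,float).reshape(2,1));X=(X[:3]/X[3])[:,0]
    return X,np.abs(proj("scene",X)[0]-p).max(),np.abs(proj("side",X)[0]-q).max()
E
```

```text
(no output)
```

View pics/crop1.png

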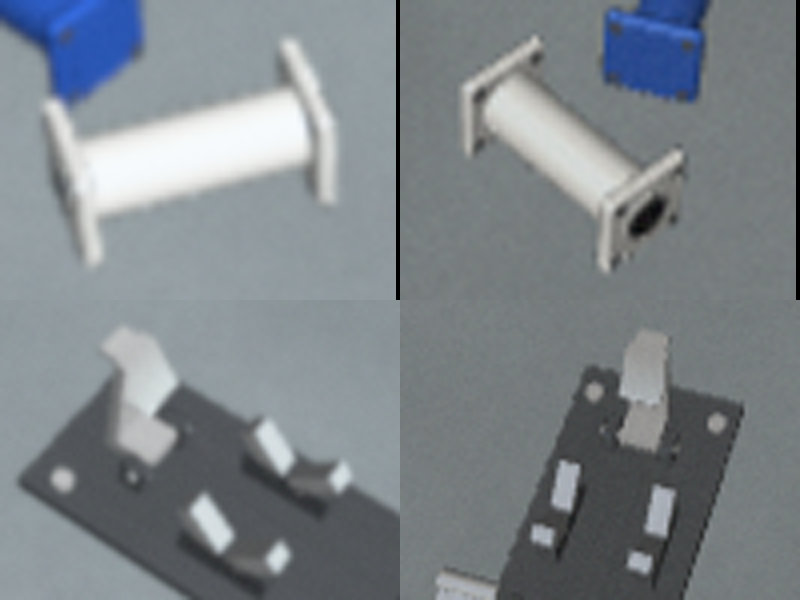

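View pics/crop2.png

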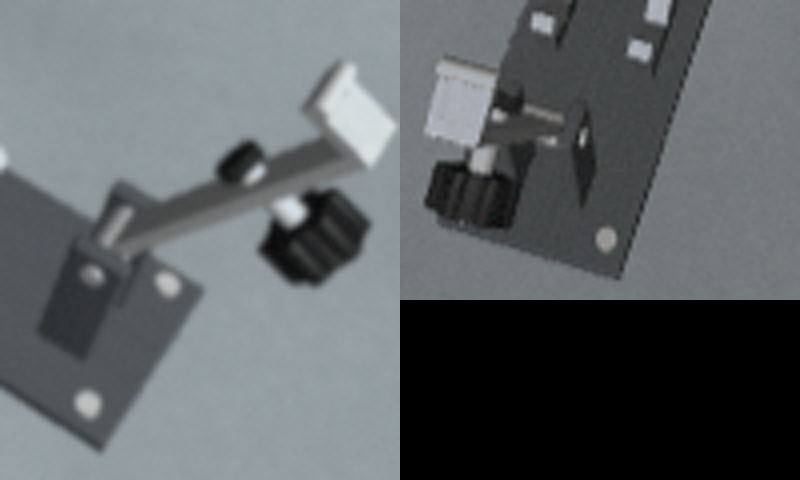

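The crops show the white pipe (scene top-strip centres at crop (69,142) and (308,82); side (503,66) and (643,180)). They also show the fixture plate corners, its screws, the upright catch and the strap leaning back with its knob. Next I fit the poses.

```bash
cat > fit0.py <<'E'
from h import *
def P(ox,oy,k,u,v,du=0,dv=0): return [ox+(u-du+.5)/k-.5, oy+(v-dv+.5)/k-.5]
A1=P(195,150,6,69,142);B1=P(195,150,6,308,82);A2=P(250,155,6,503,66,400);B2=P(250,155,6,643,180,400)
XA,XB=tri(A1,A2),tri(B1,B2);print("flangeA",XA,"B",XB,"sep",np.linalg.norm(XA[0]-XB[0]))
print("pipe mid",(XA[0]+XB[0])/2,"yaw",np.degrees(np.arctan2(*(XB[0]-XA[0])[[1,0]])))
s1=lambda u,v:P(264,196,4,u,v,0,300); s2=lambda u,v:P(350,200,4,u,v)
d1=lambda u,v:P(186,212,4,u,v,400,300); d2=lambda u,v:P(186,265,4,u,v,400)
obs=[("scene",(65,-155,12),s1(22,480)),("scene",(65,155,12),s2(102,443)),("scene",(-65,155,12),s2(203,290)),
("side",(65,-155,12),d1(590,366)),("side",(-65,-155,12),d1(742,403)),("side",(-65,155,12),d2(618,276)),
("scene","s+-",s1(62,480)),("scene","s-+",s2(168,285)),("scene","s++",s2(88,404)),
("side","s+-",d1(594,391)),("side","s--",d1(717,423)),("side","s-+",d2(606,239))]
def res(p,full=False):
    x,y,z,w,ix,iy=p;out=[]
    for n,m,q in obs:
        if isinstance(m,str): m=((1 if m[1]=="+" else -1)*ix,(1 if m[2]=="+" else -1)*iy,14)
        W=R.from_euler("z",w).apply(m)+[x,y,z];out.append(proj(n,W)[0]-q)
    return np.array(out) if full else np.ravel(out)
X0,_,_=tri(s1(340,478),d1(660,505))
r=min((least_squares(res,[X0[0],X0[1],0,w,50,140]) for w in np.arange(-3,3,.7)),key=lambda r:r.cost)
if __name__=="__main__":
    print("fix",np.round(r.x,3),"yawdeg",np.degrees(r.x[3]),r.cost);print(np.round(res(r.x,True),1).tolist())
    F=R.from_euler("z",r.x[3]);f=lambda m:F.apply(m)+r.x[:3]
    for m,nm in(((0,0,60),"cradle"),((0,-95,112),"catch"),((0,120,103),"hinge")): print(nm,f(m).round(1))
    # strap: knob top centre and end
    K=tri(s2(338,250),d2(470,222)); print("knob approx",K, F.inv().apply(K[0]-r.x[:3]))
    E=tri(s2(345,66),d2(440,60)); E2=tri(s2(393,125),d2(495,72)); print("bend corners fixture",F.inv().apply(E[0]-r.x[:3]),E[1:],F.inv().apply(E2[0]-r.x[:3]),E2[1:])
E
python3 fit0.py
```

```text
flangeA (array([ 611.55765987, -278.1403687 ,   54.20559967]), np.float64(0.059267249425175805), np.float64(0.06105876247929132)) B (array([ 500.68129031, -243.09686973,   54.86229212]), np.float64(0.03116520339114004), np.float64(0.03414431907711446)) sep 116.2843385511293
pipe mid [ 556.11947509 -260.61861922   54.53394589] yaw 162.4603788365737
fix [ 4.86318e+02  1.09408e+02 -4.56300e+00  2.57000e-01  4.98240e+01
  1.33873e+02] yawdeg 14.726072383993904 3.3298094246954886
[[-0.7, -0.4], [0.8, 1.0], [1.0, -0.4], [-0.8, 0.0], [0.4, 0.6], [0.1, 0.4], [-0.6, -0.4], [-0.7, -0.0], [-0.5, 0.1], [0.5, -0.1], [0.1, -0.3], [0.2, 0.1]]
cradle [486.3 109.4  55.4]
catch [510.5  17.5 107.4]
hinge [455.8 225.5  98.4]
knob approx (array([432.02826566, 305.35469334, 188.33797025]), np.float64(0.23687282219742656), np.float64(0.2604861466885495)) [ -2.6976089 203.3103344 192.9013158]
bend corners fixture [  8.75975429 167.48733026 324.22651017] (np.float64(1.7628535728017312), np.float64(1.9552178350693339)) [ -6.81249665 180.68530952 302.28678866] (np.float64(7.591205014613308), np.float64(7.675189089290711))
```

```bash
python3 - <<'E'
from h import *
def bench(n,u,v,z=0):
    K,r,t=cam(n);Rm=cv2.Rodrigues(r)[0];p=[(u+.5)/1.5625-.5,(v+.5)/1.5625-.5,1]
    d=Rm.T@np.linalg.inv(K)@p;C=-Rm.T@t;return (C+d*(z-C[2])/d[2]).round(0)
for nm,q in dict(can=(327,435),casting=(362,195),wrenchR=(335,338),visebase=(340,125),blue1=(308,240),blue2=(450,265)).items(): print(nm,bench("scene",*q))
print("vise top",bench("scene",330,50,150),bench("scene",333,5,200), "can side",bench("side",305,323))
E
```

```text
can [768. -27.   0.]
casting [ 406. -456.    0.]
wrenchR [ 656. -177.   -0.]
visebase [ 308. -689.    0.]
blue1 [ 567. -410.   -0.]
blue2 [ 385. -191.    0.]
vise top [ 281. -752.  150.] [ 215. -834.  200.] can side [748. -35.   0.]
```

```bash
python3 -m handwheel '[[[30,30,10,0,0,-3.9,1],[55,30,0,0,0,-3.9,1],[55,30,0,0,0,-3.9,1],[55,30,0,0,0,-3.9,1],[55,30,0,0,0,-3.9,1],[55,30,0,0,0,-3.9,1],[55,30,0,0,0,-3.9,1],[30,25,0,0,0,-3.6,1]]]' 40; python3 - <<'E'
from rig import *
import cv2,numpy as np,pickle
s=sense();c=capture("wrist");print({k:np.round(v,3).tolist() for k,v in s.items() if k in("eef_pos","ee_rot","force","time_s")})
pickle.dump((s,c),open("w1.pkl","wb"))
cv2.imwrite("pics/w1.png",cv2.resize(c["image"][:,:,::-1],(800,600),interpolation=cv2.INTER_CUBIC))
E
```

```text
time_s: 1.15
eef_pos: [512.8, -274.4, 248.7]
ee_rot: [-0.0, 0.988, -0.152, -0.0]
force: [-0.6, -1.3, 0.2]
grip_width: 0.999
grip_force: 0.0
{'time_s': 1.15, 'eef_pos': [512.779, -274.36, 248.709], 'ee_rot': [-0.0, 0.988, -0.152, -0.0], 'force': [-0.645, -1.295, 0.162]}
```

View pics/w1.png

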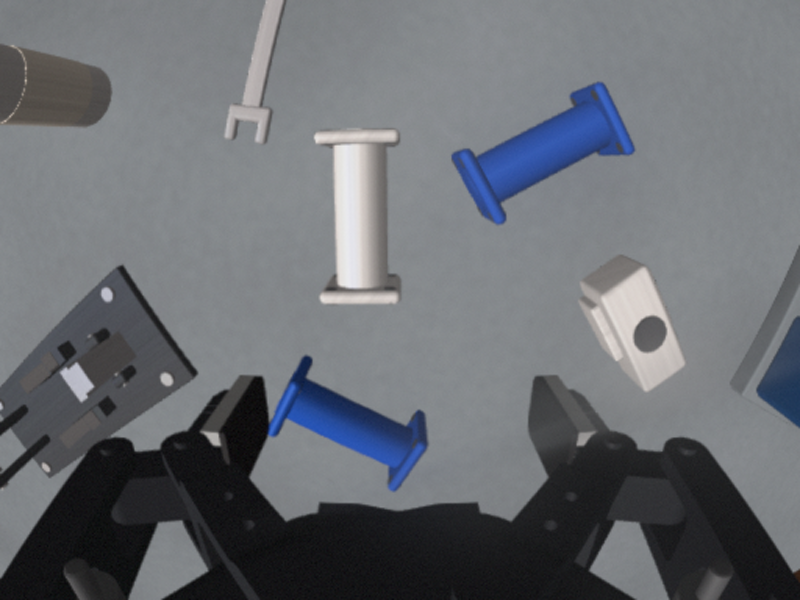

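The wrist view shows the white pipe upright in the picture, with its far flange's top strip centred at (357,137) and its near one at (360,297). The blue ones lie to the right and below, well clear of it. I'll move over the pipe and lower for a second view.

```bash
cat > w.py <<'E'
import numpy as np,pickle
from scipy.spatial.transform import Rotation as R
def ray(f,u,v,k=1.5625):
    s,c=pickle.load(open(f,"rb"))
    x=((u+.5)/k-.5-c["cx"])/c["fx"];y=((v+.5)/k-.5-c["cy"])/c["fy"];t=np.hypot(x,y)
    d=np.array([np.sin(t)*x/t,np.sin(t)*y/t,np.cos(t)]);H=c["hand_eye"]
    q=s["ee_rot"];Q=R.from_quat([q[1],q[2],q[3],q[0]])
    return Q.apply(H[:3,3])+s["eef_pos"],Q.apply(H[:3,:3]@d)
def atz(f,u,v,z,k=1.5625):
    o,d=ray(f,u,v,k);return o+d*(z-o[2])/d[2]
def tri2(*obs):  # (file,u,v)
    A=np.zeros((3,3));b=np.zeros(3);L=[]
    for a in obs:
        o,d=ray(*a);M=np.eye(3)-np.outer(d,d);A+=M;b+=M@o;L.append((o,d))
    X=np.linalg.solve(A,b);return X,[round(float(np.linalg.norm(np.cross(X-o,d))),1) for o,d in L]
E
python3 - <<'E'
from w import *
for z in(60,):
    A=atz("w1.pkl",357,137,z);B=atz("w1.pkl",360,297,z);m=(A+B)/2;print(A,B,np.linalg.norm(A-B),m,np.degrees(np.arctan2(*(A-B)[[1,0]])))
s=pickle.load(open("w1.pkl","rb"))[0];print(m-s["eef_pos"])
# fixture catch-end plate corners & screws at z 12/14
for p in((121,266),(196,374),(107,294),(167,379)):print(atz("w1.pkl",*p,12 if p[0] in(121,196) else 14).round(1))
E
```

```text
[ 610.00096098 -275.05294148   60.        ] [ 501.33847435 -241.29135949   60.        ] 113.78655641145511 [ 555.66971767 -258.17215049   60.        ] -17.260090497593822
[  42.89115988   16.18828721 -188.70909475]
[586.2 -28.1  12. ]
[465.8 -59.1  12. ]
[567.4  -0.8  14. ]
[469.8 -26.4  14. ]
```

```bash
python3 -m handwheel '[[[21,8,-45,0,0,0,1],[22,8,-45,0,0,0,1],[0,0,0,0,0,0,1]]]'; python3 - <<'E'
from rig import *
import cv2,numpy as np,pickle
s=sense();c=capture("wrist")
pickle.dump((s,c),open("w2.pkl","wb"))
cv2.imwrite("pics/w2.png",cv2.resize(c["image"][:,:,::-1],(800,600),interpolation=cv2.INTER_CUBIC))
E
```

```text
time_s: 1.58
eef_pos: [553.1, -258.7, 155.7]
ee_rot: [-0.002, 0.988, -0.151, -0.003]
force: [0.5, -1.3, 0.4]
grip_width: 0.997
grip_force: 0.0
```

View pics/w2.png

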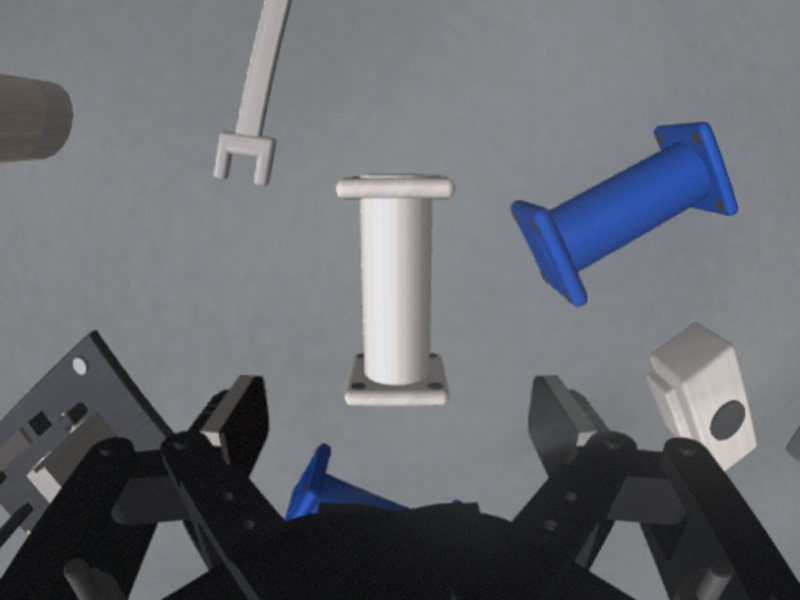

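Second view: far flange strip centre (396,188), near one (397,398), with the pipe midway between the fingers in the picture. I triangulate against the first view.

```bash
python3 - <<'E'
from w import *
A=tri2(("w1.pkl",357,137),("w2.pkl",396,188));B=tri2(("w1.pkl",360,297),("w2.pkl",397,398));print(A,B)
A2=atz("w2.pkl",396,188,60);B2=atz("w2.pkl",397,398,60);print(A2,B2,np.linalg.norm(A2-B2))
m=(A2+B2)/2;print(m,m-pickle.load(open("w2.pkl","rb"))[0]["eef_pos"],np.degrees(np.arctan2(*(A2-B2)[[1,0]])))
L=atz("w2.pkl",337,188,60);r=atz("w2.pkl",455,188,60);print(np.linalg.norm(L-r))
E
```

```text
(array([ 610.80626257, -274.75811735,   52.01493865]), [0.2, 0.2]) (array([ 500.61731022, -240.81831294,   57.03598369]), [0.0, 0.0])
[ 611.21113852 -275.1258359    60.        ] [ 502.15629551 -241.33828692   60.        ] 114.16898549953285
[ 556.68371702 -258.23206141   60.        ] [  3.5746493    0.44005274 -95.68599935] -17.21411177247992
58.01246182331122
```

```bash
python3 -m handwheel '[[[2,1,-45,0,0,0,1],[0,0,-45,0,0,0,1],[0,0,-30,0,0,0,1],[0,0,-12,0,0,0,1],[0,0,0,0,0,0,1]]]' 40
```

```text
time_s: 2.25
eef_pos: [556.1, -259.9, 28.7]
ee_rot: [0.0, 0.988, -0.152, 0.001]
force: [0.7, -0.7, 0.7]
grip_width: 1.003
grip_force: 0.0
```

```bash
python3 -m handwheel '[[[0,1.5,-6,0,0,0,1],[0,0,0,0,0,0,0],[0,0,0,0,0,0,-1],[0,0,0,0,0,0,-1],[0,0,0,0,0,0,-1],[0,0,0,0,0,0,-1],[0,0,0,0,0,0,-1]]]' 50
```

```text
time_s: 3.12
eef_pos: [556.1, -257.9, 22.0]
ee_rot: [0.0, 0.988, -0.152, 0.0]
force: [-1.6, 1.0, 5.8]
grip_width: 0.452
grip_force: 50.7
```

Gripped (opening 38 mm, 51 N). Next I lift and carry the pipe to a vantage beside the fixture.

```bash
python3 -m handwheel '[[[0,0,20,0,0,0,-1],[0,0,50,0,0,0,-1],[-15,30,50,0,0,4,-1],[-29,52,40,0,0,5,-1],[-29,55,40,0,0,5,-1],[-29,55,25,0,0,5,-1],[-29,55,0,0,0,5,-1],[-29,50,0,0,0,5,-1]]]' 60;  python3 -m handwheel '[[[-16,41,0,0,0,3,-1],[0,0,0,0,0,0,-1],[0,0,0,0,0,0,-1]]]'; python3 - <<'E'
from rig import *
import cv2,numpy as np,pickle
s=sense();c=capture("wrist")
pickle.dump((s,c),open("w3.pkl","wb"))
cv2.imwrite("pics/w3.png",cv2.resize(c["image"][:,:,::-1],(800,600),interpolation=cv2.INTER_CUBIC))
E
```

```text
time_s: 4.12
eef_pos: [404.5, 22.2, 233.0]
ee_rot: [-0.0, 0.995, 0.102, -0.0]
force: [0.9, 1.2, -3.8]
grip_width: 0.445
grip_force: 61.3
time_s: 4.5
eef_pos: [390.1, 61.2, 233.1]
ee_rot: [0.0, 0.992, 0.126, -0.0]
force: [0.3, 0.4, -3.0]
grip_width: 0.455
grip_force: 61.6
```

View pics/w3.png

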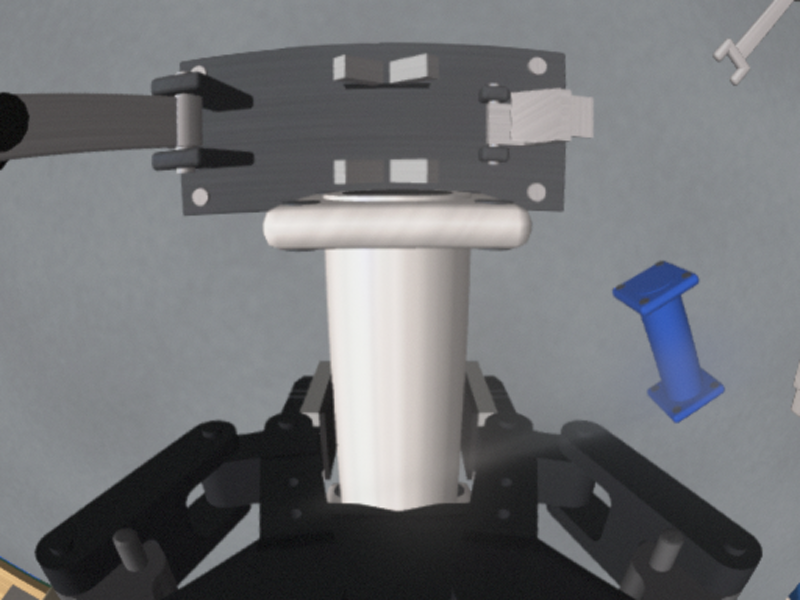

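The picture shows the fixture almost square to the tool. Plate corners are at (183,214), (564,210), (565,54) and (180,63); screws at (200,196), (536,192) and (537,65). V-blocks run over v 55–83 and 158–184, hinge pin (188,122), catch (552,115). I fit the fixture pose from this.

```bash
cat > fit3.py <<'E'
from w import *
from scipy.optimize import least_squares
s,c=pickle.load(open("w3.pkl","rb"))
def pj(W,k=1.5625):
    q=s["ee_rot"];Q=R.from_quat([q[1],q[2],q[3],q[0]]);H=c["hand_eye"]
    p=H[:3,:3].T@(Q.inv().apply(W-s["eef_pos"])-H[:3,3]);t=np.arctan2(np.hypot(*p[:2]),p[2]);n=p[:2]/np.hypot(*p[:2])
    return (n*t*c["fx"]+[c["cx"],c["cy"]]+.5)*k-.5
# image left = hinge (+y), image up = +x
obs=[((65,155,12),(180,63)),((-65,155,12),(183,214)),((65,-155,12),(565,54)),((-65,-155,12),(564,210)),
((-50,134,14),(200,196)),((-50,-134,14),(536,192)),((50,-134,14),(537,65)),((0,120,103),(188,122))]
def res(p): return np.ravel([pj(R.from_euler("z",p[3]).apply(m)+p[:3])-q for m,q in obs])
r=least_squares(res,[486,109,0,.257],loss="soft_l1");x=r.x
if __name__=="__main__":
    print(x.round(3),np.degrees(x[3]),res(x).round(1).tolist())
    r2=least_squares(lambda p:res([*p[:2],0,p[2]]),[486,109,.257],loss="soft_l1");print("z=0:",r2.x,np.degrees(r2.x[2]))
    q=s["ee_rot"];print("tool yaw",np.degrees(2*np.arctan2(q[2],q[1])),"pos",np.round(s["eef_pos"],1))
    F=R.from_euler("z",x[3]);f=lambda *m:pj(F.apply(m)+x[:3]).round(0)
    print("V tops",[f(sx*44,sy*26,60) for sx in(1,-1) for sy in(1,-1)],"catch",f(0,-78,112),f(0,-121,112))
    # pipe in hand: flange at +x end top strip, height TCP+38 (z top of flange = +30 over axis)
    for zt in(36,38,40):
        a=atz("w3.pkl",265,226,s["eef_pos"][2]+zt);b=atz("w3.pkl",529,226,s["eef_pos"][2]+zt)
        Q=R.from_euler("z",2*np.arctan2(q[2],q[1]));print(zt,np.linalg.norm(a-b),Q.inv().apply((a+b)/2-s["eef_pos"]).round(1),Q.inv().apply(a-b).round(1))
E
python3 fit3.py
```

```text
[ 4.86541e+02  1.12011e+02 -5.35400e+00  2.54000e-01] 14.580742324862966 [0.1, -1.7, 0.3, 0.2, -2.6, -1.2, -3.3, 0.7, 3.5, -1.1, 1.7, -0.9, 1.8, 2.2, -22.6, 2.6]
z=0: [4.86846618e+02 1.11471376e+02 2.54431025e-01] 14.577823886848128
tool yaw 14.484778734009446 pos [390.1  61.2 233.1]
V tops [array([323.,  56.]), array([401.,  53.]), array([324., 183.]), array([401., 182.])] catch [495. 109.] [567. 114.]
36 57.37057104537337 [59.1  1.2 36. ] [ 0.  57.4  0. ]
38 56.19988163179838 [59.3  1.2 38. ] [ 0.  56.2  0. ]
40 55.02919221822336 [59.5  1.2 40. ] [ 0. 55.  0.]
```

The hinge pin and V-blocks lie ~20 px to the right of the fit, so the cradle isn't over the plate's middle: the plate must be offset along y. I read intensity profiles for precise V-block, pin and catch edges.

```bash
python3 - <<'E'
import pickle,numpy as np
s,c=pickle.load(open("w3.pkl","rb"));g=c["image"].astype(int).mean(2).astype(int)
print("far block cols 208-286");[print(r,g[r,208:286].tolist()) for r in(40,44,48)]
print("near block");[print(r,g[r,208:286].tolist()) for r in(106,112)]
print("col 219",g[28:124,219].tolist());print("col 262",g[28:124,262].tolist())
print("pin/cheek row 76 cols 90-170",g[76,90:170].tolist());print("catch row 74 cols 300-385",g[74,300:385].tolist())
E
```

```text
far block cols 208-286
40 [85, 86, 85, 85, 94, 138, 185, 189, 189, 188, 190, 187, 165, 102, 90, 89, 89, 93, 91, 91, 91, 91, 91, 90, 90, 90, 92, 92, 93, 92, 90, 91, 92, 90, 92, 90, 89, 89, 86, 86, 95, 135, 176, 184, 186, 188, 187, 188, 188, 189, 187, 188, 188, 189, 188, 189, 190, 188, 188, 189, 189, 188, 190, 189, 174, 128, 97, 94, 93, 94, 93, 93, 91, 88, 87, 85, 86, 86]
44 [86, 85, 86, 86, 93, 139, 177, 189, 189, 190, 189, 188, 157, 102, 91, 91, 90, 89, 91, 90, 90, 91, 90, 88, 89, 90, 91, 90, 91, 92, 93, 92, 92, 93, 91, 93, 94, 88, 84, 83, 96, 141, 183, 189, 187, 188, 187, 186, 186, 186, 186, 184, 185, 185, 186, 186, 186, 186, 187, 188, 187, 187, 188, 187, 175, 132, 98, 91, 92, 93, 91, 91, 91, 83, 84, 84, 84, 83]
48 [83, 83, 85, 85, 90, 133, 181, 189, 189, 187, 185, 182, 147, 102, 91, 88, 89, 89, 91, 89, 89, 90, 90, 89, 90, 89, 91, 90, 89, 91, 90, 91, 91, 90, 91, 91, 92, 87, 82, 82, 89, 134, 183, 188, 187, 187, 187, 187, 186, 187, 187, 187, 187, 186, 186, 187, 185, 184, 183, 184, 186, 182, 182, 177, 162, 123, 92, 90, 88, 91, 90, 91, 89, 86, 84, 85, 84, 85]
near block
106 [83, 83, 82,
[... 1637 characters left out ...]
77, 78, 78, 79, 77, 92, 146, 163, 159, 150, 136, 126, 116, 108, 96, 89, 85, 81, 76, 73, 69, 68, 74, 82, 82, 81, 83, 81, 81, 82, 81, 81, 81, 81, 81, 80, 81, 82, 81, 81, 82, 80, 82, 82, 81, 81, 82, 84, 83, 84, 83, 83, 82, 84, 83, 83, 82, 82, 83, 83, 84, 83, 83]
catch row 74 cols 300-385 [83, 82, 83, 82, 83, 83, 84, 83, 84, 83, 88, 116, 138, 177, 180, 179, 179, 178, 179, 179, 179, 178, 177, 176, 178, 175, 163, 177, 187, 187, 188, 189, 185, 184, 184, 180, 179, 178, 180, 181, 181, 178, 177, 178, 177, 176, 176, 177, 179, 178, 178, 180, 178, 176, 175, 175, 175, 174, 174, 175, 174, 174, 175, 174, 176, 171, 173, 172, 174, 174, 173, 171, 174, 177, 173, 173, 175, 174, 171, 159, 140, 137, 138, 134, 137]
```

```bash
cat > fit4.py <<'E'
import fit3
from fit3 import *
k=lambda u,v:((u+.5)*1.5625-.5,(v+.5)*1.5625-.5)
o2=[((0,120,103),(188,122),(1,1)),((36,0,57),k(243.2,42.3),(1,1)),((-36,0,57),k(243.2,109.7),(1,1)),((0,-121,112),(593,118),(.3,.3))]
def res4(p):
    F=R.from_euler("z",p[2]);o=np.array([p[0],p[1],0]);e=[]
    for m,q in fit3.obs[:7]: e+=list(pj(F.apply(np.add(m,(0,p[3],0)))+o)-q)
    for m,q,w in o2: e+=list((pj(F.apply(m)+o)-q)*w)
    return np.array(e)
r=least_squares(res4,[490,100,.254,12],loss="soft_l1")
if __name__=="__main__": print(r.x.round(3),np.degrees(r.x[2]),res4(r.x).round(1).tolist())
E
python3 fit4.py
python3 -m handwheel '[[[50,19,0,0,0,0,-1],[50,19,-20,0,0,0,-1],[0,0,-50,0,0,0,-1],[0,0,-40,0,0,0,-1],[0,0,0,0,0,0,-1]]]'
```

```text
[4.89204e+02 9.93990e+01 2.55000e-01 1.29070e+01] 14.604411724569172 [-2.7, -2.1, -2.5, 1.7, -0.4, -2.0, -1.1, 2.0, 1.0, 0.2, 3.6, 0.2, 3.7, 1.5, -8.4, 0.6, 0.6, -1.5, 0.9, -0.8, -0.7, -0.4]
time_s: 5.18
eef_pos: [488.9, 98.5, 120.8]
ee_rot: [-0.001, 0.992, 0.125, -0.003]
force: [1.0, 0.3, -2.7]
grip_width: 0.449
grip_force: 61.4
```

```bash
python3 -m handwheel '[[[0.5,1,-40,0,0,0,-1],[0,0,-20,0,0,0,-1],[0,0,0,0,0,0,-1]]]';python3 -m handwheel '[[[0,0,-4,0,0,0,-1],[0,0,-4,0,0,0,-1],[0,0,0,0,0,0,-1]]]'
```

```text
time_s: 5.55
eef_pos: [491.1, 99.9, 63.9]
ee_rot: [0.0, 0.992, 0.126, -0.0]
force: [0.0, -0.1, -3.1]
grip_width: 0.449
grip_force: 61.7
time_s: 5.92
eef_pos: [491.2, 100.2, 56.0]
ee_rot: [0.0, 0.992, 0.126, 0.001]
force: [1.1, -2.7, -1.1]
grip_width: 0.445
grip_force: 62.0
```

```bash
python3 -m handwheel '[[[0,0,-2,0,0,0,-1],[0,0,-1,0,0,0,-1],[0,0,0,0,0,0,-1]]]'; python3 -m handwheel '[[[0,0,0,0,0,0,0.1],[0,0,0,0,0,0,0.3],[0,0,0,0,0,0,0.4],[0,0,0,0,0,0,0.4],[0,0,0,0,0,0,0.4]]]'; python3 - <<'E'
from rig import *
import cv2,numpy as np,pickle
s=sense();c=capture("scene");d=capture("side");pickle.dump((c,d),open("v1.pkl","wb"))
k=lambda im,x,y,w,h:cv2.resize(im[y:y+h,x:x+w,::-1],(400,400*h//w),interpolation=cv2.INTER_CUBIC)
cv2.imwrite("pics/v1.png",np.hstack([k(c["image"],262,120,200,200),k(d["image"],176,180,150,150)]))
E
```

```text
time_s: 6.3
eef_pos: [492.1, 99.4, 54.7]
ee_rot: [0.001, 0.992, 0.126, 0.002]
force: [-3.4, -8.4, 18.7]
grip_width: 0.447
grip_force: 64.3
time_s: 6.92
eef_pos: [490.4, 100.5, 52.2]
ee_rot: [-0.0, 0.992, 0.126, -0.0]
force: [-0.1, -0.0, 0.3]
grip_width: 0.703
grip_force: 0.0
```

View pics/v1.png

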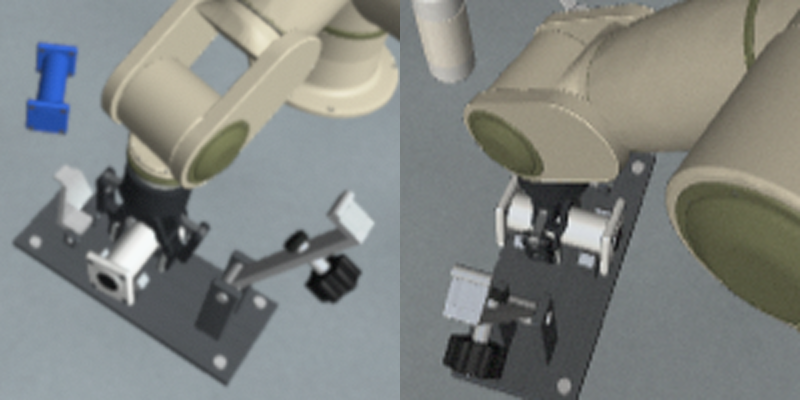

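The picture shows the pipe in the cradle with a flange outside each V-block, and the grip force is 0. The strap still leans back, at ≈1.97 rad from the knob fix. I retreat upwards, close the fingers and go behind the strap.

```bash
python3 -m handwheel '[[[0,0,20,0,0,0,0.4],[0,0,60,0,0,0,0.4],[0,0,60,0,0,0,-1],[0,0,60,0,0,0,-1],[0,0,60,0,0,0,-1],[0,0,40,0,0,0,-1],[-13,50,0,0,0,0,-1],[-13,50,0,0,0,0,-1]]]' 30; python3 -m handwheel '[[[-13,50,0,0,0,0,-1],[-13,50,0,0,0,0,-1],[-13,51,0,0,0,0,-1],[0,0,0,0,0,0,-1],[0,0,0,0,0,0,-1]]]'; python3 - <<'E'
from rig import *
import cv2,numpy as np,pickle
s=sense();c=capture("scene");d=capture("side");e=capture("wrist");pickle.dump((s,e),open("w5.pkl","wb"))
k=lambda im,x,y,w,h:cv2.resize(im[y:y+h,x:x+w,::-1],(400,400*h//w),interpolation=cv2.INTER_CUBIC)
A=np.vstack([k(c["image"],262,150,200,150),k(d["image"],126,180,200,150)])
B=np.zeros((600,400,3),np.uint8);B[:300]=cv2.resize(e["image"][:,:,::-1],(400,300))
cv2.imwrite("pics/v2.png",np.hstack([A,B]))
E
```

```text
time_s: 8.02
eef_pos: [464.2, 201.4, 352.6]
ee_rot: [-0.0, 0.992, 0.125, 0.0]
force: [-0.0, 1.1, -0.3]
grip_width: -0.002
grip_force: 0.0
time_s: 8.65
eef_pos: [425.6, 351.1, 352.1]
ee_rot: [0.0, 0.992, 0.126, -0.0]
force: [0.9, -0.8, -0.3]
grip_width: 0.002
grip_force: 0.0
```

View pics/v2.png

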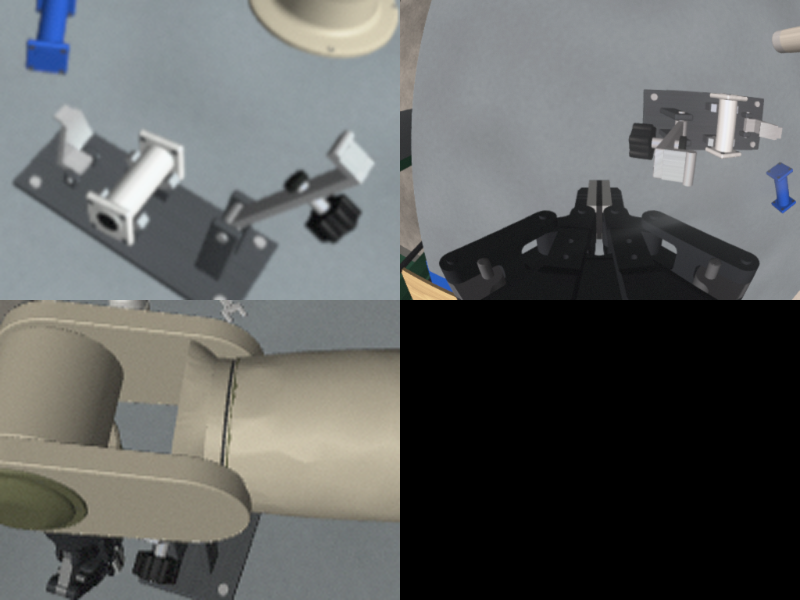

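The pipe sits properly in both V-blocks with its flanges outside them. In the wrist view the closed fingers (598,195) stand clear behind the strap's end (675,165). I come down behind it and start to push.

```bash
python3 -m handwheel '[[[0,0,-42,0,0,0,-1],[0,0,-40,0,0,0,-1],[0,0,0,0,0,0,-1],[3.8,-14.5,0,0,0,0,-1],[3.8,-14.5,0,0,0,0,-1],[3.8,-14.5,0,0,0,0,-1]]]'; python3 -m handwheel '[[[3.8,-14.5,0,0,0,0,-1],[3.8,-14.5,0,0,0,0,-1]]]'
```

```text
time_s: 9.55
eef_pos: [437.5, 307.3, 271.7]
ee_rot: [-0.001, 0.992, 0.126, 0.001]
force: [-1.2, 5.4, 5.9]
grip_width: -0.001
grip_force: 3.3
time_s: 9.8
eef_pos: [445.0, 278.5, 271.6]
ee_rot: [-0.001, 0.992, 0.126, 0.001]
force: [-1.2, 4.6, 3.2]
grip_width: 0.001
grip_force: 2.3
```

```bash
python3 -m handwheel '[[[3.8,-14.5,2,0,0,0,-1],[3.8,-14.5,2,0,0,0,-1],[3.8,-14.5,0,0,0,0,-1],[3.8,-14.5,0,0,0,0,-1],[3.8,-14.5,0,0,0,0,-1],[3.8,-14.5,0,0,0,0,-1],[4.2,-16.1,-5,0,0,0,-1],[4.2,-16.1,-5,0,0,0,-1]]]'
```

```text
time_s: 10.8
eef_pos: [475.9, 158.6, 263.9]
ee_rot: [0.0, 0.992, 0.126, -0.0]
force: [0.3, 3.3, -0.7]
grip_width: -0.002
grip_force: 1.0
```

```bash
python3 -m handwheel '[[[4.2,-16,-4,0,0,0,-1],[3.7,-14.2,-10,0,0,0,-1],[3.7,-14.2,-10,0,0,0,-1],[3.7,-14.2,-10,0,0,0,-1],[2.8,-10.6,-14.5,0,0,0,-1],[2.8,-10.6,-14.5,0,0,0,-1]]]'
```

```text
time_s: 11.55
eef_pos: [496.7, 79.2, 200.2]
ee_rot: [0.0, 0.992, 0.126, -0.0]
force: [0.0, 1.0, 1.1]
grip_width: 0.0
grip_force: 0.4
```

```bash
python3 -m handwheel '[[[2.9,-11.2,-13,0,0,0,-1],[1.8,-6.8,-17,0,0,0,-1],[1.8,-6.8,-17,0,0,0,-1],[1,-3.9,-16,0,0,0,-1],[0,0,0,0,0,0,-1]]]'
```

```text
time_s: 12.18
eef_pos: [503.7, 50.8, 137.1]
ee_rot: [-0.0, 0.992, 0.126, -0.001]
force: [1.1, -0.2, -0.5]
grip_width: -0.002
grip_force: 0.0
```

```bash
python3 -m handwheel '[[[0.4,-1.6,-6,0,0,0,-1],[0.3,-1,-6,0,0,0,-1],[0,0,0,0,0,0,-1]]]'; python3 -m handwheel '[[[0,0,-5,0,0,0,-1],[0,0,0,0,0,0,-1]]]'
```

```text
time_s: 12.55
eef_pos: [505.0, 49.1, 126.9]
ee_rot: [-0.0, 0.992, 0.126, 0.001]
force: [-0.8, 3.1, 4.2]
grip_width: -0.001
grip_force: 2.0
time_s: 12.8
eef_pos: [504.8, 48.7, 121.4]
ee_rot: [0.0, 0.992, 0.126, 0.0]
force: [0.7, 0.3, -0.2]
grip_width: -0.0
grip_force: 0.0
```

```bash
python3 -m handwheel '[[[0,0,-4,0,0,0,-1],[0,0,0,0,0,0,-1]]]'; python3 -m handwheel '[[[0,0,-4,0,0,0,-1],[0,0,0,0,0,0,-1]]]'; python3 -m handwheel '[[[0,0,-3,0,0,0,-1],[0,0,0,0,0,0,-1]]]'
```

```text
time_s: 13.05
eef_pos: [504.9, 48.6, 117.1]
ee_rot: [0.0, 0.992, 0.126, 0.0]
force: [1.2, 0.3, 0.4]
grip_width: 0.002
grip_force: 0.2
time_s: 13.3
eef_pos: [505.5, 48.5, 115.7]
ee_rot: [0.0, 0.992, 0.126, 0.001]
force: [-7.1, -1.5, 24.4]
grip_width: 0.002
grip_force: 9.4
time_s: 13.55
eef_pos: [505.7, 48.4, 115.2]
ee_rot: [0.001, 0.992, 0.126, 0.002]
force: [-18.3, -1.3, 50.2]
grip_width: 0.005
grip_force: 20.7
```

Hard stop at 115.5 mm, against a predicted 116 for the closed strap. I retreat and take two wrist views, one behind the cradle and one above the knob with the tool pre-turned, to check the catch and centre the knob.

```bash
python3 -m handwheel '[[[0,0,30,0,0,0,-1],[0,0,40,0,0,0,-1],[-25,12,25,0,0,0,-1],[-25,12,25,0,0,0,0],[-24,12,0,0,0,0,1],[0,0,0,0,0,0,1],[0,0,0,0,0,0,1]]]'; python3 - <<'E'
from rig import *
import pickle
s=sense();c=capture("wrist");pickle.dump((s,c),open("w6.pkl","wb"))
E
python3 -m handwheel '[[[15,4,0,0,0,10,1],[15,4,0,0,0,10,1],[15,4,0,0,0,10,1],[13,3,0,0,0,10,1],[0,0,0,0,0,10,1],[0,0,0,0,0,10,1],[0,0,0,0,0,10,1],[0,0,0,0,0,10,1]]]';python3 -m handwheel '[[[0,0,0,0,0,0,1],[0,0,0,0,0,0,1]]]'; python3 - <<'E'
from rig import *
import pickle,cv2,numpy as np
s=sense();c=capture("wrist");pickle.dump((s,c),open("w7.pkl","wb"));print(np.round(s["joints"],2),s["force"])
i6=pickle.load(open("w6.pkl","rb"))[1]["image"][:,:,::-1];i7=c["image"][:,:,::-1]
# w6 rows 0:200 cols 100:400 -> x2.667 ; w7 rows 60:260 cols 106:406
k=lambda i,x,y,w,h:cv2.resize(i[y:y+h,x:x+w],(w*8//3,h*8//3),interpolation=cv2.INTER_CUBIC)
cv2.imwrite("pics/w67.png",np.vstack([k(i6,100,30,300,111),k(i7,100,110,300,114)]))
E
```

```text
time_s: 14.42
eef_pos: [431.2, 84.4, 230.1]
ee_rot: [0.0, 0.992, 0.126, -0.0]
force: [0.5, -0.3, -0.6]
grip_width: 0.85
grip_force: 0.0
time_s: 15.48
eef_pos: [489.3, 99.2, 229.7]
ee_rot: [-0.0, 0.677, 0.736, -0.0]
force: [0.0, -0.9, -0.6]
grip_width: 0.996
grip_force: 0.0
time_s: 15.72
eef_pos: [489.0, 99.4, 230.0]
ee_rot: [-0.0, 0.68, 0.733, -0.0]
force: [-0.1, 0.4, 0.4]
grip_width: 1.0
grip_force: 0.0
[-0.03  0.26  1.59 -0.    1.29 -0.11] [-0.07655084  0.36242142  0.38749851]
```

View pics/w67.png

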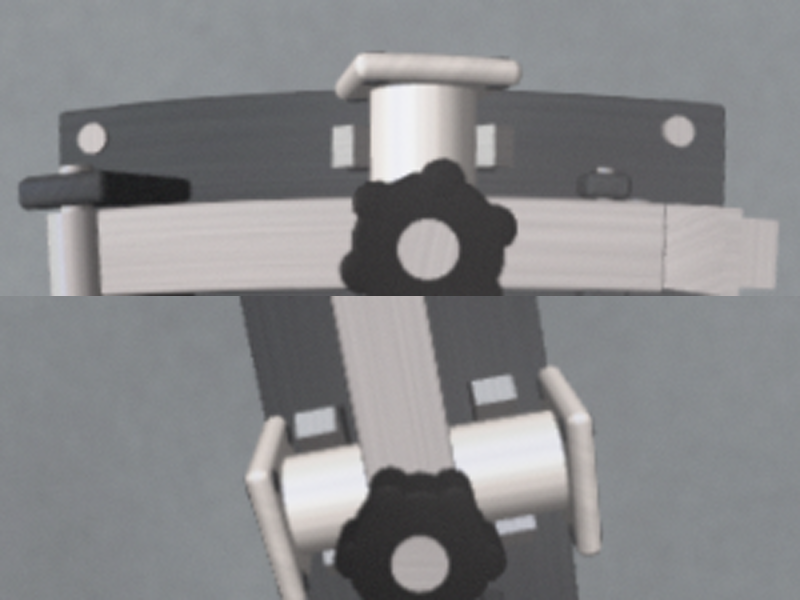

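Top crop (w6): the strap is down, its end (663,250) under the catch's nose, with the knob's disc at (428,249). Bottom crop (w7): disc at (419,564), seven lobes. I triangulate the knob.

```bash
python3 - <<'E'
from w import *
a=("w6.pkl",260.2,123.1,1);b=("w7.pkl",256.8,210.2,1)
print(tri2(a,b),atz(*a[:3],153,1),atz(*b[:3],153,1),pickle.load(open("w7.pkl","rb"))[0]["eef_pos"])
F=R.from_euler("z",.255)
print("strap end edge in fixture at z108:",F.inv().apply(atz("w6.pkl",100+663.5*.375-.5,30+250.5*.375-.5,108,1)-[489.2,99.4,0]))
E
```

```text
(array([490.00215957,  96.5780995 , 153.92300886]), [0.1, 0.1]) [490.03762379  96.56821252 153.        ] [489.95710275  96.23083867 153.        ] [489.02218555  99.4426052  230.04670958]
strap end edge in fixture at z108: [ -0.58348306 -81.74840987 108.        ]
```

```bash
python3 -m handwheel '[[[1,-2.8,-40,0,0,0,1],[0,0,-38,0,0,0,1],[0,0,-20,0,0,0,1],[0,0,0,0,0,0,0.6],[0,0,0,0,0,0,0],[0,0,0,0,0,0,-1],[0,0,0,0,0,0,-1],[0,0,0,0,0,0,-1]]]' 30; python3 -c "
from rig import *;s=sense();print(s['wrist_torque'],s['joints'])"
```

```text
time_s: 16.77
eef_pos: [490.8, 96.8, 133.6]
ee_rot: [0.001, 0.679, 0.734, 0.001]
force: [1.1, 0.2, 6.6]
grip_width: 0.551
grip_force: 31.7
[ 0.06740126 -0.37885996 -0.00796705] [-3.98357102e-02  3.70314650e-01  1.71491710e+00  8.82104851e-05
  1.05283405e+00 -1.18160308e-01]
```

```bash
python3 -m handwheel '[[[0,0,-0.7,0,0,-10,-1],[0,0,-0.7,0,0,-10,-1],[0,0,-0.7,0,0,-10,-1],[0,0,-0.7,0,0,-10,-1],[0,0,-0.7,0,0,-10,-1],[0,0,-0.7,0,0,-10,-1]]]'; python3 -c "
from rig import *;s=sense();print(s['wrist_torque'],s['joints'])"
```

```text
time_s: 17.52
eef_pos: [491.6, 96.5, 129.5]
ee_rot: [0.001, 0.956, 0.294, 0.003]
force: [6.3, -1.3, 4.2]
grip_width: 0.551
grip_force: 31.7
[-0.30162984 -1.02349939  0.02974183] [-4.02276090e-02  3.76346345e-01  1.71861874e+00 -5.75996114e-04
  1.04113826e+00  9.34738315e-01]
```

```bash
python3 -m handwheel '[[[0,0,-0.7,0,0,-10,-1],[0,0,-0.7,0,0,-10,-1],[0,0,-0.7,0,0,-10,-1],[0,0,-0.7,0,0,-10,-1],[0,0,-0.7,0,0,-10,-1],[0,0,-0.7,0,0,-10,-1],[0,0,-0.7,0,0,-10,-1]]]'; python3 -c "
from rig import *;s=sense();print(s['wrist_torque'],s['joints'])"; python3 -m handwheel '[[[0,0,-0.4,0,0,-5,-1],[0,0,0,0,0,0,-1]]]'; python3 -c "
from rig import *;s=sense();print(s['wrist_torque'],s['joints'])"
```

```text
time_s: 18.4
eef_pos: [491.6, 95.6, 124.8]
ee_rot: [0.0, 0.952, -0.308, 0.003]
force: [3.9, -7.0, 9.1]
grip_width: 0.551
grip_force: 32.0
[-1.20513386 -0.48414003  0.04156046] [-0.04105291  0.38277442  1.72339538 -0.0026528   1.03013464  2.15635551]
time_s: 18.65
eef_pos: [491.5, 95.6, 124.6]
ee_rot: [0.0, 0.938, -0.347, 0.003]
force: [2.9, -8.1, 9.2]
grip_width: 0.549
grip_force: 32.1
[-1.27570258 -0.42375195 -0.09962855] [-0.04116172  0.38307502  1.72372662 -0.00271731  1.02954007  2.23899497]
```

```bash
for i in 1 ; do python3 -m handwheel '[[[0,0,-0.4,0,0,-6,-1],[0,0,0,0,0,0,-1]]]'; python3 -c "
from rig import *;s=sense();print(s['wrist_torque'][2],s['joints'][5])"; python3 -m handwheel '[[[0,0,-0.4,0,0,-6,-1],[0,0,0,0,0,0,-1]]]'; python3 -c "
from rig import *;s=sense();print(s['wrist_torque'][2],s['joints'][5])"; done
```

```text
time_s: 18.9
eef_pos: [491.5, 95.6, 124.2]
ee_rot: [0.0, 0.919, -0.395, 0.003]
force: [2.3, -7.3, 10.2]
grip_width: 0.549
grip_force: 32.2
0.009580569353896208 2.343861690903889
time_s: 19.15
eef_pos: [491.2, 95.9, 123.9]
ee_rot: [0.0, 0.897, -0.442, 0.002]
force: [0.9, -4.7, 11.7]
grip_width: 0.551
grip_force: 32.5
0.8894514559822856 2.447055328636338
```

The torque has risen to 0.89 N m, so the stop is reached. I nip it a little further, then let go and retreat.

```bash
python3 -m handwheel '[[[0,0,0,0,0,-4,-1],[0,0,0,0,0,0,-1]]]'; python3 -c "
from rig import *;s=sense();print(s['wrist_torque'][2],s['joints'][5])"; python3 -m handwheel '[[[0,0,0,0,0,3,-1],[0,0,0,0,0,0,0.5],[0,0,0,0,0,0,1],[0,0,0,0,0,0,1],[0,0,40,0,0,0,1],[0,0,60,0,0,0,1],[0,0,20,0,0,0,1],[0,0,0,0,0,0,1]]]'; python3 - <<'E'
from rig import *
import pickle
s=sense();c=capture("wrist");pickle.dump((s,c),open("w8.pkl","wb"));print(s["force"])
import numpy as np
g=c["image"].astype(int).mean(2);m=(g>140)
print("disc search");import cv2
n,l,st,ce=cv2.connectedComponentsWithStats(m[150:260,200:310].astype(np.uint8))
for i in range(1,n):
    if st[i,4]>60: print(st[i],ce[i]+[200,150])
E
```

```text
time_s: 19.4
eef_pos: [490.6, 96.7, 123.7]
ee_rot: [-0.0, 0.881, -0.473, 0.002]
force: [-1.2, -1.0, 11.6]
grip_width: 0.547
grip_force: 32.7
0.8109124338654351 2.5165718265446904
time_s: 20.4
eef_pos: [490.1, 96.8, 242.9]
ee_rot: [-0.001, 0.893, -0.45, 0.001]
force: [-0.6, -0.1, -0.8]
grip_width: 1.002
grip_force: 0.0
[-0.60554614 -0.14396486 -0.82781124]
disc search
[   1    0  102   57 2029] [250.84475111 169.15475604]
[86 11 15 10 91] [292.8021978  165.20879121]
[ 86  26  24  48 395] [302.28101266 204.29873418]
[ 9 31 14 10 75] [215.22666667 185.42666667]
[ 45  37  20  19 276] [254.52898551 196.19202899]
[   9   56   47   54 1378] [231.78156749 236.85341074]
```

```bash
python3 - <<'E'
from w import *
import cv2
def d(f):
    c=pickle.load(open(f,"rb"))[1];m=(c["image"].mean(2)>140).astype(np.uint8)
    n,l,st,ce=cv2.connectedComponentsWithStats(m)
    return [ce[i] for i in range(1,n) if 200<st[i,4]<600 and 235<ce[i][0]<275 and 90<ce[i][1]<230]
for f in("w6.pkl","w7.pkl","w8.pkl"):
    for p in d(f):
        o,r=ray(f,*p,1);  # height at which the ray passes nearest the axis (490,96.4)
        t=np.dot(np.array([490,96.4])-o[:2],r[:2])/np.dot(r[:2],r[:2]);print(f,p,(o+t*r).round(1))
E
```

```text
w6.pkl [260.10050251 122.97236181] [489.9  96.5 148.6]
w7.pkl [256.98769231 210.06461538] [490.1  96.4 153.2]
w8.pkl [254.52898551 196.19202899] [490.3  96.6 147. ]
```

I check the knob's height by going back to the same pose as view w7 and comparing the disc's pixel.

```bash
python3 -m handwheel '[[[-1,2.6,-13,0,0,10,1],[0,0,0,0,0,10,1],[0,0,0,0,0,10,1],[0,0,0,0,0,10,1],[0,0,0,0,0,10,1],[0,0,0,0,0,10,1],[0,0,0,0,0,10,1],[0,0,0,0,0,10,1]]]';python3 -m handwheel '[[[0,0,0,0,0,10,1],[0,0,0,0,0,10,1],[0,0,0,0,0,10,1],[0,0,0,0,0,10,1],[0,0,0,0,0,10,1],[0,0,0,0,0,10,1],[0,0,0,0,0,7.5,1],[0,0,0,0,0,0,1]]]'; python3 - <<'E'
from rig import *
from w import *
import cv2
s=sense();c=capture("wrist");pickle.dump((s,c),open("w9.pkl","wb"))
D={}
for f in("w7.pkl","w8.pkl","w9.pkl"):
    c=pickle.load(open(f,"rb"))[1];m=(c["image"].mean(2)>140).astype(np.uint8)
    n,l,st,ce=cv2.connectedComponentsWithStats(m)
    for i in range(1,n):
        if 200<st[i,4]<600 and 235<ce[i][0]<275 and 90<ce[i][1]<230: D[f]=ce[i];print(f,ce[i],st[i,4])
print(tri2(("w8.pkl",*D["w8.pkl"],1),("w9.pkl",*D["w9.pkl"],1)))
E
```

```text
time_s: 21.45
eef_pos: [488.1, 99.4, 227.1]
ee_rot: [-0.0, 0.973, 0.232, -0.002]
force: [-0.4, 0.3, 0.7]
grip_width: 1.001
grip_force: 0.0
time_s: 22.45
eef_pos: [488.3, 99.4, 227.4]
ee_rot: [-0.001, 0.683, 0.731, -0.001]
force: [0.1, 0.4, -0.2]
grip_width: 1.002
grip_force: 0.0
w7.pkl [256.98769231 210.06461538] 325
w8.pkl [254.52898551 196.19202899] 276
w9.pkl [258.21311475 207.00983607] 305
(array([489.9965112 ,  97.04668534, 145.25079781]), [0.0, 0.0])
```

The disc now stands ≈9 mm lower, as a 2.4–2.7 rad turn should give. To be sure, I re-grip and twist once more without backing off afterwards.

```bash
python3 -m handwheel '[[[1.7,-2.5,-45,0,0,0,1],[0,0,-40,0,0,0,1],[0,0,-17,0,0,0,1],[0,0,0,0,0,0,0.6],[0,0,0,0,0,0,0],[0,0,0,0,0,0,-1],[0,0,0,0,0,0,-1],[0,0,0,0,0,0,-1]]]' 40; python3 -c "
from rig import *;s=sense();print(s['wrist_torque'][2],s['joints'][5])";python3 -m handwheel '[[[0,0,0,0,0,-4,-1],[0,0,0,0,0,0,-1]]]'; python3 -c "
from rig import *;s=sense();print(s['wrist_torque'][2],s['joints'][5])"; python3 -m handwheel '[[[0,0,0,0,0,-4,-1],[0,0,0,0,0,0,-1]]]'; python3 -c "
from rig import *;s=sense();print(s['wrist_torque'][2],s['joints'][5])"
```

```text
time_s: 23.5
eef_pos: [490.9, 96.9, 127.9]
ee_rot: [0.001, 0.682, 0.731, 0.001]
force: [-2.4, 0.3, 6.5]
grip_width: 0.547
grip_force: 40.9
-0.02334702305353426 -0.10917218016157566
time_s: 23.75
eef_pos: [491.0, 96.9, 127.6]
ee_rot: [0.001, 0.707, 0.707, 0.001]
force: [-0.9, 0.2, 5.7]
grip_width: 0.548
grip_force: 40.9
-0.03034327901542238 -0.03990689219410363
time_s: 24.0
eef_pos: [491.0, 96.9, 127.5]
ee_rot: [0.001, 0.73, 0.683, 0.0]
force: [0.8, 0.1, 4.8]
grip_width: 0.548
grip_force: 41.0
1.1716683686771978 0.027175208022806503
```

The torque rose to 1.17 N m within 8°, so the knob is at its stop. I release and retreat.

```bash
python3 -m handwheel '[[[0,0,0,0,0,0,0],[0,0,0,0,0,0,0.6],[0,0,0,0,0,0,1],[0,0,0,0,0,0,1],[0,0,30,0,0,0,1],[0,0,60,0,0,0,1],[0,0,60,0,0,0,1],[0,0,0,0,0,0,1]]]'; python3 - <<'E'
from rig import *
from w import *
import cv2
s=sense();print(s["force"]);c=capture("wrist");pickle.dump((s,c),open("w10.pkl","wb"))
a=pickle.load(open("v1.pkl","rb"))[0]["image"].astype(int);v=pickle.load(open("v0.pkl","rb"))
n=capture("scene")["image"].astype(int);d=np.abs(n-v["scene"]["image"].astype(int)).max(2)
# bystanders: wrench, can, casting regions (scene px)
for nm,(x,y,w,h) in dict(wrench=(140,205,80,22),can=(185,220,40,65),casting=(212,98,40,38)).items(): print(nm,(d[y:y+h,x:x+w]>25).sum())
E
```

```text
time_s: 25.0
eef_pos: [491.8, 97.0, 281.1]
ee_rot: [0.003, 0.731, 0.682, 0.003]
force: [-0.1, 0.1, -0.8]
grip_width: 1.0
grip_force: 0.0
[-0.11242623  0.12588782 -0.79623019]
wrench 0
can 0
casting 0
```

Bystanders are unmoved and the robot is clear, so I hand in.

```bash
python3 -c "
from rig import *;print(finish_job())"
```

```text
the job is handed in; nothing more can be done
None
```

The pipe is seated in the cradle with its flanges outside the V-blocks, the strap is down under the catch, the knob is tight against its stop and the wrench, can and casting are unmoved; the job was handed in at about 25 s, but no verdict came back, and the pad's 10 N on the pipe was judged only from the torque at the stop.

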